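# Nest the stacking pots by shape and reject the odd one

## Task

Tidy the stacking pots by shape, not colour: nest the two loose round pots, in either order, on the round pot that stands on the wooden stand, and the loose square pot on the square one there, each pushed fully home and upright. The straight-sided pot that someone set on top of one of the stand's pots has no stepped foot and nests with nothing: stand it upright on the floor of the empty dark grey bin. Leave the stand's two bottom pots where they are, and do not shove or knock over the glue bottle among them or the tape measure.

Things in the scene. Friction and masses are not known exactly. Their poses are not given: they have to be found in the camera images.
- stand: Fixed low dark wooden board, 100 (x) x 230 (y) mm, top face 14 up; a batten 12 wide, reaching 22 mm up, along each end. Origin under its centre. Two pots stand on it at y = +62 and -62 mm in its frame, x = 0; which is round and which is square varies.
- round_base: Blue, on the stand; stays there. Round plastic stacking pot, 74 mm high, rigid, 0.1-0.2 kg; origin centre of underside, z up. Straight open collar from 34 to 74 up: outside dia 68, bore 63, 36 deep. Tapered foot below it, dia 50 at the bottom to 57. The foot drops into another round pot's collar until the shoulder sits on that rim: 40 mm higher per pot.
- square_base: Yellow, on the stand; stays there. Square plastic stacking pot, 74 mm high, 0.1-0.2 kg; origin centre of underside, z up, x and y square to its sides. Straight open collar from 34 to 74 up: 60 x 60 outside, 54 x 54 inside, 36 deep. Tapered foot below, 42 square at the bottom to 50. It drops, sides aligned, into another square pot's collar, shoulder on rim: 40 mm higher.
- round_a: Yellow, loose on the worktop. Same shape as round_base (68 mm diameter, 74 high, origin centre of underside).
- round_b: White, loose on the worktop. Same shape as round_base (68 mm diameter, 74 high, origin centre of underside).
- square_a: Blue, loose on the worktop, at varying yaw. Same shape as square_base (60 x 60 mm, 74 high, origin centre of underside, x and y square to its sides).
- straight_pot: White open straight-sided round pot, diameter 68, 88 high, wall 3, no foot and no step: the misfit. Origin at the centre of its underside, z up. It begins standing on the rim of the stand's pot at the stand's y = +62 mm (the left one). About 0.1 to 0.2 kg.
- reject_bin: Fixed empty dark grey parts bin, 102 (x) x 110 (y) x 52 mm high, origin under its centre. Back wall at x = +50 and side walls at y = +-53 reach 52 up, 2 thick; the front slopes from the floor at x = -28 to 25 high at x = -48. Level floor, 2 mm thick, from x = -28 to +49, y = -51 to +51: a pot stands well at x = +9, y = 0.
- glue_bottle: White glue bottle with orange nozzle, 50 x 57 mm and 173 high, upright among the pots: the tall obstacle. Origin at centre of its underside. Leave it.
- tape_measure: Orange and black tape measure, 66 x 87 x 64 mm high. Origin at centre of its underside. Leave it.
- cabinet_front (a point): Fixed point at the foot of the front of the small drawer cabinet at the back of the bench, on its middle line: from here the cabinet reaches 80 mm to either side in y, 140 mm back in x and 190 mm up, with a roll of masking tape on top (to 215 mm); drawer knobs stand 18 mm out in front. Keep the gripper clear of it.
There are look-alikes about, which are no part of the job. Leave any purple or red look-alike of the straight_pot alone.

How it is judged:
At the end, for the whole second after the job is handed in: round_a, round_b 40 and 80 mm above round_base (either order), square_a 40 mm above square_base: +-5 mm, axes within 8 mm (top one 10). Bases within 25 mm of their starts. straight_pot on reject_bin's floor (under 12 mm up). All six upright within 0.1 rad, at rest (angle between each of round_base, square_base, round_a, round_b, square_a, straight_pot's own z axis and vertical below 0.1 rad and linear speed of each of round_base, square_base, round_a, round_b, square_a, straight_pot below 0.02 m/s and distance of each of round_base, square_base from where it was at the start of the episode below 0.025 m and z of square_a in the frame of square_base between 0.035 and 0.045 m and horizontal distance between square_a and square_base below 0.008 m and ((z of round_a in the frame of round_base between 0.035 and 0.045 m and horizontal distance between round_a and round_base below 0.008 m and z of round_b in the frame of round_base between 0.075 and 0.085 m and horizontal distance between round_b and round_base below 0.01 m) or (z of round_a in the frame of round_base between 0.075 and 0.085 m and horizontal distance between round_a and round_base below 0.01 m and z of round_b in the frame of round_base between 0.035 and 0.045 m and horizontal distance between round_b and round_base below 0.008 m)) and x of straight_pot in the frame of reject_bin between -0.03 and 0.05 m and y of straight_pot in the frame of reject_bin between -0.04 and 0.04 m and z of straight_pot in the frame of reject_bin between -0.005 and 0.012 m); the robot touches nothing.
It fails at once if the glue bottle is shoved more than 40 mm or knocked over (distance of glue_bottle from where it was at the start of the episode above 0.04 m or angle between glue_bottle's own z axis and vertical above 0.5 rad).
It fails at once if the tape measure is shoved more than 40 mm or knocked over (distance of tape_measure from where it was at the start of the episode above 0.04 m or angle between tape_measure's own z axis and vertical above 0.5 rad).
It also fails if it takes over 72 s, if anything falls off the work surface, if the arm or the gripper's body presses on something with over 40 N, if the wrist force passes 120 N, or if a joint passes its speed limit or range.

## Robot

A 7-joint arm with a two-finger parallel gripper is mounted at the origin on a cart in front of the work surface, level with it; the furniture and walls round the work are solid. World frame = base frame: x ahead of the robot, y to its left, z up, the work surface at z = 0. Lengths are in m, angles in rad, forces in N, time in s.
With the tool pointing down it reaches from about 0.425 to 0.875 m from the base axis. Payload 8.4 kg.
Tool frame: the origin (TCP) lies between the finger pads; the fingertips stand 14 mm ahead of it and the grasp point (between the pads) lies 5 mm behind it (robot.nose_length is the distance from the TCP to the fingertips, in m); z points along the fingers, y is the line along which they close (so a half turn about z gives the same grasp; the last joint's range is limited). The gripper opens to 85 mm and grips with 20 to 120 N. Pads are 22 mm wide; open, the fingers measure 114 mm over their backs; the gripper's body (76 mm by 85 mm) begins 54 mm behind the grasp point. The pads swing forward as they close: fully open they stand 13 mm farther back than shut.
Start: joints at [1.25, 0.333, 0.04, 1.465, -0.013, 1.343, -0.059], TCP at [0.143, -0.634, 0.245] pointing down, gripper open.
Joint ranges: [-2.58, 2.58], [-0.38, 2.09], [-1.3, 1.39], [0.25, 2.4], [-1.5, 4.64], [0.08, 2.09], [-2.65, 2.65]. Speed limits (rad/s): [2.22, 2.22, 2.79, 2.79, 3.14, 3.14, 3.14].

## Interface

Orientations are given as a unit quaternion [w, x, y, z].
In Python, from cell import robot, get_image, ticket, models gives the robot as it stands.
- The arm moves only by the tool move_arm, never from a script. Its argument "steps" is a list of rows, each a list of 7 numbers: the shift along the tool's x, y, z in units of 25 mm (1.0 is 25 mm), then the turn, a rotation vector about the tool's x, y, z in units of 8 degrees (1.0 is 8 degrees), then the finger opening in mm, from 0 to 85.4. A call has 1 to 5 rows; each row shifts and turns the commanded pose from where the row before left it, along the tool's axes as they then stand; what a row does not reach is not made up. A row lasts 1/8 s, in which the tool goes at most 62.5 mm and 10.7 degrees, less where a joint would pass 70% of its speed; a pose out of reach is approached as far as the arm can. A call is refused whole if a number of a shift passes 1 or a number of a turn 1, either way. A call with a gripper value outside its range is refused whole. The fingers move at their own pace and stop on an object; "grip_force" is the grip in N (left out, the last holds). Time passes only in rows, so rows that do not move let the fingers close. It gives the time, the measured TCP pose, the force, the opening and the grip force at its end, in the units of the state.
- robot.state(): the state, without advancing time (a new reading comes with each control period).
- get_image(name): name is "scene" or "top" or "wrist"; returns a dict with "color" (384x512x3 uint8, red, green, blue), "z_map" (384x512 float32, m along the optical axis (not along the pixel's ray), 0 where there is no reading), "intrinsics" (3x3 intrinsics, pixels), "eye" and "rotation" of the camera in the world; the wrist camera has in their place "hand_eye" (4x4, takes a point from camera to tool coordinates, whose origin is the TCP and whose axes are the flange's). Camera axes: x right, y down, z forward; pixel columns grow to the right and rows downward; lengths in m; the calibration is good to about 2 mm. The wrist camera is an equidistant fisheye: a pixel r from the principal point sees the ray r / f radians off the axis. A picture is of the moment at which its call begins: read the wrist's pose just before it.
- ticket.hand_in(): hands the job in; it is judged then, once.
Trained networks look in a picture, given as the dict that the camera call returned (one of the last four; its "shot" number tells which), for a name from the list of things; names that differ only in an ending like _2 or _b are one class to them, and where a whole thing is asked for, a point or a joint stands for the part that bears it (a point fixed in the world has none). Each returns a list of dicts, best first, with "confidence" (0 to 1); they miss things now and then, are a little off and sometimes report something else, mostly with a low value. They report only what shows in the picture. A call takes as long as a camera call. They do not tell look-alikes from the thing itself.
- models.boxes_of(picture, label): "bbox" ([left, top, right, bottom] in pixels, round what is visible of it).
The state is a dict: "time": time; "joint_pos": joint angles; "qd": joint speeds; "effort": joint torques, N m; "tool_pos": TCP position; "tcp_rot": TCP orientation; "contact_force": force on the tool from outside, world axes, zero at the start; "wrist_torque": the same for the moment, N m; "gripper_width": finger opening in m; "gripper_force": force on a finger pad.
Only numpy, scipy, OpenCV 4.12 (cv2) and the standard library are available. Lean on these libraries where they do the work, as an engineer would, in place of code of your own. Each camera call takes 0.05 s, during which the arm holds its last target. There are 200 camera calls.

## Working session

There is one attempt and no reset: what is moved stays moved. The work goes in short steps, Python scripts to look and compute and a tool call to move; the robot and the scene stay as the last step left them, time stands still between calls to the robot, and variables do not carry over. Pictures are saved under pics/ and viewed, at most 10 in all, crops included, and the job is handed in when it is done.

Besides the shell and the picture viewer there is one more tool, called after ">>>" by a JSON object that holds its "op" and its "data", one argument or row to a line. move_arm: Moves the arm, as the interface text tells. Its arguments: {"type":"object","properties":{"steps":{"type":"array","items":{"type":"array","items":{"type":"number"}}},"grip_force":{"type":"number"}},"required":["steps"]}

```bash
ls; mkdir -p pics; cat > h.py <<'E'
import numpy as np, cv2
from cell import robot, get_image, ticket, models
def cloud(p):
    z=p["z_map"]; K=p["intrinsics"]; v,u=np.indices(z.shape)
    c=np.stack([(u-K[0,2])/K[0,0]*z,(v-K[1,2])/K[1,1]*z,z],-1)
    w=c@np.array(p["rotation"]).T+np.array(p["eye"]); w[z==0]=np.nan
    return w
E
python3 - <<'E'
from h import *
s=robot.state(); print(s)
T=get_image("top"); S=get_image("scene")
for n,p in(("top",T),("scene",S)):
    cv2.imwrite(f"pics/{n}.png",p["color"][...,::-1]); print(n,p["eye"],p["rotation"],p["intrinsics"])
    w=cloud(p); np.save(n+".npy",w)
    for l in["stand","round_base","square_base","straight_pot","reject_bin","glue_bottle","tape_measure"]:
        for d in models.boxes_of(p,l)[:6]:
            b=np.array(d["bbox"]).round().astype(int)
            q=w[b[1]:b[3],b[0]:b[2]].reshape(-1,3); 
            print(l,b,round(d["confidence"],2),w[(b[1]+b[3])//2,(b[0]+b[2])//2].round(3), np.nanpercentile(q[:,2],97).round(3))
E
```

```text
pics
{'time': 0.0, 'joint_pos': array([ 1.24979369,  0.33391918,  0.03985605,  1.46628469, -0.01337001,
        1.34330201, -0.05849987]), 'qd': array([-0.00138663, -0.00131871,  0.00124529,  0.00044774, -0.00018206,
       -0.00075518, -0.00073431]), 'effort': array([ 6.16520301e-04, -6.58560562e+01,  1.36537503e+00, -4.05561519e+01,
        1.67224032e-02,  1.24060331e-02, -1.07349436e-05]), 'tool_pos': array([ 0.14286925, -0.63365284,  0.2444091 ]), 'tcp_rot': array([-8.08613347e-04,  9.93856064e-01,  1.10677216e-01, -1.58166456e-04]), 'contact_force': array([-0.7649181 , -0.61639936, -0.40845274]), 'wrist_torque': array([0.03868096, 0.01035123, 0.02772556]), 'gripper_force': 0.0, 'gripper_width': 0.08516534214027481}
top [0.34576748 0.11651927 1.42571466] [-0.03907509  0.70650489 -0.70541117  0.04146156] [[490.88056512   0.         253.87442496]
 [  0.         490.88056512 201.45130694]
 [  0.           0.           1.        ]]Traceback (most recent call last):
  File "<stdin>", line 6, in <module>
  File "h.py", line 6, in cloud
    w=c@np.array(p["rotation"]).T+np.array(p["eye"]); w[z==0]=np.nan
      ~^~~~~~~~~~~~~~~~~~~~~~~~~~
ValueError: matmul: Input operand 1 has a mismatch in its core dimension 0, with gufunc signature (n?,k),(k,m?)->(n?,m?) (size 4 is different from 3)
```

```bash
cat > h.py <<'E'
import numpy as np, cv2
from scipy.spatial.transform import Rotation as R
from cell import robot, get_image, ticket, models
def rot(q): return R.from_quat(np.roll(q,-1)).as_matrix()
def cloud(p):
    z=p["z_map"]; K=p["intrinsics"]; v,u=np.indices(z.shape)
    c=np.stack([(u-K[0,2])/K[0,0]*z,(v-K[1,2])/K[1,1]*z,z],-1)
    w=c@rot(p["rotation"]).T+np.array(p["eye"]); w[z==0]=np.nan
    return w
E
python3 - <<'E'
from h import *
T=get_image("top"); S=get_image("scene")
for n,p in(("top",T),("scene",S)):
    cv2.imwrite(f"pics/{n}.png",p["color"][...,::-1]); print(n,p["eye"],p["rotation"])
    w=cloud(p); np.save(n+".npy",w)
    for l in["stand","round_base","square_base","straight_pot","reject_bin","glue_bottle","tape_measure"]:
        for d in models.boxes_of(p,l)[:6]:
            b=np.array(d["bbox"]).round().astype(int)
            q=w[b[1]:b[3],b[0]:b[2]].reshape(-1,3); 
            print(l,b,round(d["confidence"],2),w[(b[1]+b[3])//2,(b[0]+b[2])//2].round(3), np.nanpercentile(q[:,2],97).round(3))
cv2.imwrite("pics/both.png",np.hstack([cv2.resize(T["color"],(400,300)),cv2.resize(S["color"],(400,300))])[...,::-1])
E
```

```text
top [0.34576748 0.11651927 1.42571466] [-0.03907509  0.70650489 -0.70541117  0.04146156]
stand [266 146 351 197] 0.83 [ 0.597 -0.046  0.015] 0.16
round_base [155 142 186 172] 0.58 [0.629 0.35  0.057] 0.064
round_base [282 174 289 176] 0.56 [0.575 0.025 0.072] 0.094
square_base [322 158 348 189] 0.79 [ 0.585 -0.118  0.051] 0.09
straight_pot [354 256 384 282] 0.86 [ 0.314 -0.22   0.   ] 0.089
straight_pot [352 216 383 238] 0.76 [ 0.434 -0.216  0.007] 0.088
straight_pot [280 147 306 176] 0.62 [0.611 0.004 0.091] 0.177
straight_pot [208 252 233 277] 0.57 [0.328 0.209 0.01 ] 0.09
reject_bin [124 184 178 226] 0.95 [0.497 0.411 0.006] 0.05
glue_bottle [230 186 247 209] 0.54 [0.507 0.155 0.122] 0.161
tape_measure [156 144 186 167] 0.73 [0.633 0.346 0.062] 0.065
scene [0.09880334 0.64612668 0.877935  ] [ 0.10846757 -0.29853475  0.89263893 -0.31985548]
stand [235 147 290 192] 0.76 [0.579 0.008 0.032] 0.143
round_base [242 159 265 175] 0.52 [0.589 0.04  0.062] 0.092
square_base [270 127 302 158] 0.58 [ 0.557 -0.085  0.089] 0.106
straight_pot [358 146 388 182] 0.97 [ 0.305 -0.182  0.067] 0.145
straight_pot [329 127 354 160] 0.93 [ 0.419 -0.184  0.088] 0.138
straight_pot [284 233 308 272] 0.72 [0.338 0.178 0.007] 0.089
straight_pot [242 123 267 162] 0.62 [0.585 0.038 0.163] 0.177
reject_bin [160 252 220 306] 0.76 [0.512 0.404 0.002] 0.052
reject_bin [243 160 267 175] 0.66 [0.584 0.037 0.062] 0.089
glue_bottle [242 179 257 224] 0.77 [0.496 0.176 0.104] 0.151
tape_measure [157 219 179 251] 0.73 [0.624 0.36  0.049] 0.065
```

View pics/top.png

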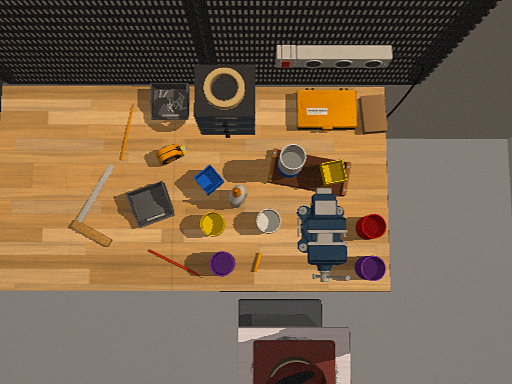

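View pics/scene.png

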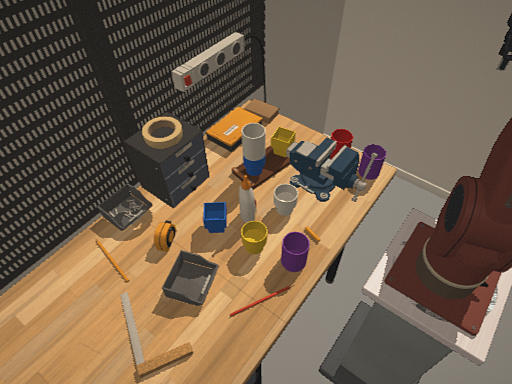

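Top view: stand at (308,172) with the white straight pot on the blue round base at (292,160) and the yellow square base at (333,172). The loose pots are blue square (209,180), yellow round (212,224) and white round (268,221). Bin at (151,204), glue bottle at (238,195), tape measure at (171,154). The purple and red look-alikes are at (223,264), (370,227) and (370,268), and there is a vise at (323,245).

```bash
cat > m.py <<'E'
from h import *
def circ(q):
    f=lambda q:np.linalg.lstsq(np.c_[q,np.ones(len(q))],(q**2).sum(1),rcond=None)[0]
    for _ in range(6):
        a=f(q); c=a[:2]/2; r=np.sqrt(a[2]+c@c); e=abs(np.hypot(*(q-c).T)-r); q=q[e<max(2*np.median(e),.0015)]
    return c.round(4),round(r,4),len(q),np.median(e).round(4)
def sel(w,c,rad,lo,hi):
    q=w.reshape(-1,3); q=q[np.isfinite(q[:,2])]
    return q[(np.hypot(*(q[:,:2]-c).T)<rad)&(q[:,2]>lo)&(q[:,2]<hi)]
def sq(q):
    (c,s,a)=cv2.minAreaRect((q[:,:2]*1000).astype(np.float32)); return np.round(c,1),np.round(s,1),round(a,1)
E
python3 - <<'E'
from m import *
T=get_image("top"); w=cloud(T); S=cloud(get_image("scene"))
for n,(u,v) in dict(straight=(292,160),ra=(212,224),rb=(268,221),sqb=(333,172),sqa=(209,180),glue=(238,190),tape=(171,154),bin=(151,204),vise=(323,230)).items():
    o=w[v-16:v+17,u-16:u+17].reshape(-1,3); top=np.nanpercentile(o[:,2],96); o=o[o[:,2]>top-.012]; c=np.median(o[:,:2],0)
    q=sel(w,c,.055,top-.006,top+.006); print(n,"top",top.round(4),"med",c.round(3),len(q),circ(q[:,:2]),sq(q))
    q=sel(S,c,.055,top-.006,top+.006)
    if len(q)>9: print("   scene",len(q),circ(q[:,:2]),sq(q))
c=np.array(w[204,151,:2]); q=sel(w,c,.085,.040,.056); print("bin",sq(q),sq(sel(w,c,.085,.01,.056)))
c=w[172,308,:2]; q=sel(w,c,.14,.009,.026);print("stand",sq(q))
q=sel(w,w[240,323,:2],.09,.03,.4);print("vise",q.min(0),q.max(0)); 
tab=sel(w,np.array([.5,.25]),.05,-.02,.02); print("table",np.median(tab[:,2]))
big=np.vstack([cv2.resize(T["color"][140:210,190:360],None,fx=4,fy=4,interpolation=2)])
big2=cv2.resize(T["color"][200:270,190:360],None,fx=4,fy=4,interpolation=2)
cv2.imwrite("pics/crop.png",np.vstack([big,big2])[...,::-1])
print(w[160:230:10,238].round(2).tolist())
E
```

```text
straight top 0.1758 med [0.607 0.012] 109 (array([0.6065, 0.0134]), np.float64(0.0322), 104, np.float64(0.001)) (array([606.4,  13.3]), array([66.2, 66.2]), 40.6)
   scene 131 (array([0.6057, 0.0126]), np.float64(0.0325), 97, np.float64(0.0007)) (array([606.3,  12.3]), array([66.4, 66.8]), 59.3)
ra top 0.0725 med [0.441 0.229] 71 (array([0.4395, 0.2285]), np.float64(0.0323), 68, np.float64(0.0006)) (array([439.3, 228.9]), array([64. , 63.9]), 0.1)
   scene 143 (array([0.4388, 0.2278]), np.float64(0.0325), 123, np.float64(0.0006)) (array([438.2, 227.5]), array([64.5, 68.2]), 38.6)
rb top 0.0726 med [0.449 0.07 ] 70 (array([0.4477, 0.0734]), np.float64(0.0324), 69, np.float64(0.0006)) (array([447.9,  72.9]), array([64.6, 65. ]), 44.6)
   scene 129 (array([0.4473, 0.0729]), np.float64(0.0326), 106, np.float64(0.0007)) (array([447.3,  72.3]), array([67.5, 66.3]), 73.9)
sqb top 0.0885 med [ 0.581 -0.104] 132 (array([ 0.5713, -0.0998]), np.float64(0.0403), 46, np.float64(0.0012)) (array([ 571.4, -103.4]), array([83.1, 73. ]), 9.7)
   scene 122 (array([ 0.5801, -0.1076]), np.float64(0.0322)
[... 1259 characters left out ...]
.1395 med [ 0.424 -0.07 ] 511 (array([ 0.4106, -0.0737]), np.float64(0.0371), 254, np.float64(0.0039)) (array([409.2, -76.1]), array([76.4, 97.2]), 0.1)
   scene 386 (array([ 0.4102, -0.0727]), np.float64(0.0372), 192, np.float64(0.0036)) (array([408.2, -77.1]), array([77. , 95.9]), 1.5)
bin (array([514., 415.]), array([ 64.4, 110.4]), 20.4) (array([496. , 408.6]), array([102.9, 110.6]), 19.3)
stand (array([591.7, -54.8]), array([264.3, 236.9]), 35.9)
vise [ 0.304316   -0.13077106  0.03000068] [ 0.48226277 -0.01373495  0.14604939]
table -0.0004405518431659372
[[0.63, 0.16, 0.0], [0.6, 0.16, 0.0], [0.57, 0.16, -0.0], [0.52, 0.15, 0.15], [0.5, 0.15, 0.12], [0.48, 0.16, 0.0], [0.45, 0.16, 0.0]]
```

View pics/crop.png

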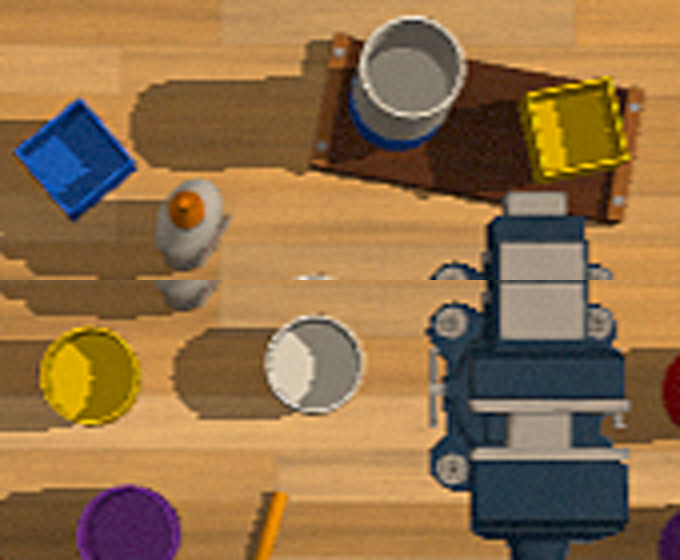

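The crop confirms the choice: the white pot at (268,221) stands 74 mm high and has the stepped foot, so it is round_b. The 176 mm high white pot on the blue base is the straight pot, and the purple and red pots stay alone. Moving to the straight pot first.

>>> {"op": "move_arm", "data": {
  "steps": [
    [0.9,-0.8,0,0,0,0.8,85],
    [0.85,-0.9,0,0,0,0.79,85],
    [0.7,-1,0,0,0,0,85],
    [0.7,-1,0,0,0,0,85],
    [0.7,-1,0,0,0,0,85]
  ],
  "grip_force": 40
}}

```text
time: 1.62
tool_pos: [0.2323, -0.509, 0.2454]
tcp_rot: [0.0, 1.0, -0.0, 0.0]
contact_force: [0.3, 0.0, 0.9]
gripper_width: 0.085
gripper_force: 0.0
```

>>> {"op": "move_arm", "data": {
  "steps": [
    [0.7,-1,0,0,0,0,85],
    [0.7,-1,0,0,0,0,85],
    [0.7,-1,0,0,0,0,85],
    [0.7,-1,0,0,0,0,85],
    [0.7,-1,0,0,0,0,85]
  ]
}}

```text
time: 2.25
tool_pos: [0.3197, -0.3841, 0.2455]
tcp_rot: [0.0, 1.0, -0.0, 0.0]
contact_force: [-0.2, -0.4, 0.2]
gripper_width: 0.0852
gripper_force: 0.0
```

>>> {"op": "move_arm", "data": {
  "steps": [
    [0.7,-1,0,0,0,0,85],
    [0.7,-1,0,0,0,0,85],
    [0.7,-1,0,0,0,0,85],
    [0.7,-1,0,0,0,0,85],
    [0.7,-1,0,0,0,0,85]
  ]
}}

```text
time: 2.88
tool_pos: [0.4073, -0.2591, 0.2455]
tcp_rot: [0.0, 1.0, -0.0, 0.0]
contact_force: [0.6, -0.4, 0.2]
gripper_width: 0.0853
gripper_force: 0.0
```

```bash
python3 - <<'E'
from m import *
w=np.load("top.npy"); S=np.load("scene.npy"); 
for n,w in(("top",w),("scene",S)):
    im=cv2.imread(f"pics/{n}.png"); hsv=cv2.cvtColor(im,cv2.COLOR_BGR2HSV)
    c=np.array([.577,-.106]); m=(hsv[...,1]>130)&(hsv[...,0]>20)&(hsv[...,0]<35)&(np.hypot(w[...,0]-c[0],w[...,1]-c[1])<.055)
    q=w[m]; q=q[(q[:,2]>.078)&(q[:,2]<.096)]; print(n,len(q),sq(q),np.median(q[:,2]))
w=np.load("top.npy").reshape(-1,3)
q=w[(w[:,2]>.09)&(w[:,2]<.2)&(w[:,0]>.44)&(w[:,0]<.56)&(w[:,1]>-.2)&(w[:,1]<0)]; print("vise high",q.min(0),q.max(0))
q=w[(w[:,2]>.18)]; q=q[(q[:,0]>.4)&(q[:,0]<.9)&(abs(q[:,1])<.5)];print("high",q.min(0),q.max(0))
E
```

```text
top 127 (array([ 583.8, -107.6]), array([61.2, 61.3]), 11.5) 0.08635329457354746
scene 151 (array([ 582.4, -108.9]), array([61.1, 63.1]), 11.3) 0.08499103567796995
vise high [ 0.44163393 -0.18835432  0.09002938] [ 0.55841743 -0.02853944  0.14209126]
high [ 0.60649732 -0.49999655  0.18000874] [0.89999996 0.49998849 0.50031414]
```

>>> {"op": "move_arm", "data": {
  "steps": [
    [0.72,-0.99,0,0,0,0,85],
    [0.72,-0.99,0,0,0,0,85],
    [0.72,-0.99,0,0,0,0,85],
    [0.72,-0.99,0,0,0,0,85],
    [0.72,-0.99,0,0,0,0,85]
  ]
}}

```text
time: 3.5
tool_pos: [0.4973, -0.1354, 0.2455]
tcp_rot: [0.0, 1.0, -0.0, 0.0]
contact_force: [0.3, -0.0, 0.7]
gripper_width: 0.0851
gripper_force: 0.0
```

>>> {"op": "move_arm", "data": {
  "steps": [
    [0.73,-0.99,0.2,0,0,0,85],
    [0.73,-0.99,0.3,0,0,0,85],
    [0.73,-0.99,0.3,0,0,0,85],
    [0.73,-0.99,0.3,0,0,0,85],
    [0.73,-0.99,0.3,0,0,0,85]
  ]
}}

```text
time: 4.12
tool_pos: [0.5887, -0.0118, 0.2102]
tcp_rot: [0.0, 1.0, -0.0, 0.0]
contact_force: [1.5, -0.4, 0.8]
gripper_width: 0.0852
gripper_force: 0.0
```

>>> {"op": "move_arm", "data": {
  "steps": [
    [0.7,-0.98,0,0,0,0,85],
    [0,0,0,0,0,0,85]
  ]
}}

```text
time: 4.38
tool_pos: [0.6061, 0.0147, 0.2101]
tcp_rot: [-0.001, 1.0, 0.002, -0.0]
contact_force: [1.0, 0.0, 0.3]
gripper_width: 0.0854
gripper_force: 0.0
```

```bash
python3 - <<'E'
from m import *
s=robot.state(); W=get_image("wrist"); print(s["tool_pos"],W["hand_eye"],W["intrinsics"])
cv2.imwrite("pics/w1.png",W["color"][...,::-1])
K=W["intrinsics"]; z=W["z_map"]; v,u=np.indices(z.shape); a=(u-K[0,2])/K[0,0]; b=(v-K[1,2])/K[1,1]; r=np.hypot(a,b)+1e-9
k=np.tan(np.minimum(r,1.4))/r; c=np.stack([a*k*z,b*k*z,z],-1)
H=W["hand_eye"]; t=c@H[:3,:3].T+H[:3,3]; w=t@rot(s["tcp_rot"]).T+s["tool_pos"]; w[z==0]=np.nan
q=sel(w,np.array([.606,.013]),.05,.165,.185); print(len(q),circ(q[:,:2]),np.median(q[:,2]))
E
```

```text
[0.6061018  0.01469457 0.2101134 ] [[-1.75429519e-04 -9.66033278e-01 -2.58417637e-01  6.66259907e-02]
 [ 9.99999948e-01 -2.39322918e-04  2.15791745e-04  3.94903986e-04]
 [-2.70307269e-04 -2.58417586e-01  9.66033270e-01 -1.27729396e-01]
 [ 0.00000000e+00  0.00000000e+00  0.00000000e+00  1.00000000e+00]] [[297.31863964   0.         255.96580392]
 [  0.         297.31863964 195.23560344]
 [  0.           0.           1.        ]]
2722 (array([0.6104, 0.0119]), np.float64(0.0318), 2372, np.float64(0.0005)) 0.1743885075859744
```

>>> {"op": "move_arm", "data": {
  "steps": [
    [0.06,0.08,0.8,0,0,0,85],
    [0,0,0.8,0,0,0,85],
    [0,0,0.5,0,0,0,85],
    [0,0,0,0,0,0,60],
    [0,0,0,0,0,0,60]
  ]
}}

```text
time: 5.05
tool_pos: [0.6072, 0.0101, 0.1581]
tcp_rot: [-0.0, 1.0, -0.0, 0.0]
contact_force: [0.0, -0.3, -1.8]
gripper_width: 0.0679
gripper_force: 45.2
```

>>> {"op": "move_arm", "data": {
  "steps": [
    [0,0,0,0,0,0,60],
    [0,0,0,0,0,0,60]
  ]
}}

```text
time: 5.3
tool_pos: [0.6072, 0.01, 0.1581]
tcp_rot: [0.0, 1.0, -0.0, 0.0]
contact_force: [-0.3, -0.7, -0.9]
gripper_width: 0.0681
gripper_force: 45.2
```

>>> {"op": "move_arm", "data": {
  "steps": [
    [0,0,-0.8,0,0,0,60],
    [0,-0.3,-1,0,0,0,60],
    [-0.1,-1,-1,0,0,0,60],
    [-0.2,-1,-1,0,0,0,60],
    [-0.25,-1,-0.3,0,0,0,60]
  ]
}}

```text
time: 5.92
tool_pos: [0.594, 0.0937, 0.264]
tcp_rot: [-0.0, 1.0, -0.0, 0.002]
contact_force: [0.2, -0.2, -2.1]
gripper_width: 0.0678
gripper_force: 45.8
```

>>> {"op": "move_arm", "data": {
  "steps": [
    [-0.27,-1,0,0,0,0,60],
    [-0.27,-1,0,0,0,0,60],
    [-0.27,-1,0,0,0,0,60],
    [-0.27,-1,0,0,0,0,60],
    [-0.27,-1,0,0,0,0,60]
  ]
}}

```text
time: 6.55
tool_pos: [0.5595, 0.2185, 0.2621]
tcp_rot: [-0.0, 1.0, -0.0, 0.001]
contact_force: [0.9, -0.5, -2.0]
gripper_width: 0.0677
gripper_force: 45.7
```

>>> {"op": "move_arm", "data": {
  "steps": [
    [-0.28,-1,0,0,0,0,60],
    [-0.28,-1,0.4,0,0,0,60],
    [-0.28,-1,0.4,0,0,0,60],
    [-0.28,-1,0.5,0,0,0,60],
    [-0.28,-1,0.5,0,0,0,60]
  ]
}}

```text
time: 7.18
tool_pos: [0.5247, 0.3434, 0.2167]
tcp_rot: [-0.0, 1.0, -0.0, 0.001]
contact_force: [0.1, -0.8, -1.8]
gripper_width: 0.0679
gripper_force: 45.7
```

>>> {"op": "move_arm", "data": {
  "steps": [
    [-0.28,-1,0.5,0,0,0,60],
    [-0.28,-0.76,0.5,0,0,0,60]
  ]
}}

```text
time: 7.42
tool_pos: [0.5105, 0.3879, 0.1916]
tcp_rot: [-0.001, 1.0, 0.0, 0.001]
contact_force: [-0.0, 0.1, -1.2]
gripper_width: 0.0677
gripper_force: 45.7
```

>>> {"op": "move_arm", "data": {
  "steps": [
    [-0.26,-0.95,0.7,0,0,0,60],
    [0,0,1,0,0,0,60],
    [0,0,1,0,0,0,60],
    [0,0,1,0,0,0,60],
    [0,0,0.7,0,0,0,60]
  ]
}}

```text
time: 8.05
tool_pos: [0.5046, 0.4103, 0.0805]
tcp_rot: [-0.0, 1.0, -0.0, 0.0]
contact_force: [0.6, -0.7, -2.2]
gripper_width: 0.0677
gripper_force: 45.7
```

>>> {"op": "move_arm", "data": {
  "steps": [
    [0,0,0.15,0,0,0,60],
    [0,0,0.1,0,0,0,60]
  ]
}}

```text
time: 8.3
tool_pos: [0.5046, 0.4107, 0.075]
tcp_rot: [-0.0, 1.0, -0.0, 0.0]
contact_force: [-1.0, 0.2, -1.8]
gripper_width: 0.0679
gripper_force: 45.8
```

>>> {"op": "move_arm", "data": {
  "steps": [
    [0,0,0.06,0,0,0,60],
    [0,0,0.06,0,0,0,60],
    [0,0,0,0,0,0,60]
  ]
}}

```text
time: 8.68
tool_pos: [0.5043, 0.4103, 0.0713]
tcp_rot: [-0.0, 1.0, -0.0, 0.0]
contact_force: [-0.6, -0.4, -2.0]
gripper_width: 0.0679
gripper_force: 45.8
```

>>> {"op": "move_arm", "data": {
  "steps": [
    [0,0,0.06,0,0,0,60],
    [0,0,0.04,0,0,0,60]
  ]
}}

```text
time: 8.93
tool_pos: [0.5048, 0.4106, 0.0709]
tcp_rot: [-0.0, 1.0, -0.0, 0.001]
contact_force: [-4.3, -4.8, 21.1]
gripper_width: 0.0676
gripper_force: 47.3
```

>>> {"op": "move_arm", "data": {
  "steps": [
    [0,0,0,0,0,0,78],
    [0,0,0,0,0,0,78],
    [0,0,-0.8,0,0,0,78],
    [0,0,-1,0,0,0,80],
    [0,0,-1,0,0,-1,85]
  ]
}}

```text
time: 9.55
tool_pos: [0.5042, 0.4107, 0.1408]
tcp_rot: [-0.0, 0.997, 0.071, 0.0]
contact_force: [0.2, 0.2, 0.3]
gripper_width: 0.0846
gripper_force: 0.0
```

>>> {"op": "move_arm", "data": {
  "steps": [
    [0,0,-1,0,0,-1,85],
    [-0.3,0.9,-1,0,0,-1,85],
    [0,1,-0.5,0,0,-1,85],
    [-0.3,1,0,0,0,-1,85],
    [-0.36,1,0,0,0,0,85]
  ]
}}

```text
time: 10.18
tool_pos: [0.5297, 0.3131, 0.2028]
tcp_rot: [-0.0, 0.939, 0.343, 0.001]
contact_force: [0.0, -0.5, 0.0]
gripper_width: 0.0847
gripper_force: 0.0
```

```bash
cat >> m.py <<'E'
def wrist():
    s=robot.state(); W=get_image("wrist")
    K=W["intrinsics"]; z=W["z_map"]; v,u=np.indices(z.shape); a=(u-K[0,2])/K[0,0]; b=(v-K[1,2])/K[1,1]; r=np.hypot(a,b)+1e-9
    k=np.tan(np.minimum(r,1.4))/r; c=np.stack([a*k*z,b*k*z,z],-1); H=W["hand_eye"]
    w=(c@H[:3,:3].T+H[:3,3])@rot(s["tcp_rot"]).T+s["tool_pos"]; w[z==0]=np.nan
    return s,W,w
def go(x,y,z,psi=None):
    s=robot.state(); p=s["tool_pos"]; X=rot(s["tcp_rot"]); a=np.arctan2(X[1,0],X[0,0])
    print("at",p.round(4),"psi",np.degrees(a).round(2),"shift u",(X.T@(np.array([x,y,z])-p)/.025).round(2),"turn u",None if psi is None else -(psi-np.degrees(a)).round(2)/8)
E
python3 - <<'E'
from m import *
T=get_image("top"); w=cloud(T)
q=sel(w,np.array([.505,.411]),.05,.078,.1); print("straight",circ(q[:,:2]),np.median(q[:,2]),len(q), sq(q))
print("bin floor etc",sq(sel(w,np.array([.497,.409]),.085,.04,.056)))
q=sel(w,np.array([.605,.012]),.05,.078,.096); print("roundbase",circ(q[:,:2]),np.median(q[:,2]),len(q))
q=sel(w,np.array([.583,-.108]),.05,.078,.096); print("sqb",sq(q))
q=sel(cloud(get_image("scene")),np.array([.605,.012]),.05,.078,.096); print("roundbase scene",circ(q[:,:2]),np.median(q[:,2]),len(q))
go(.564,.240,.15,40)
E
```

```text
straight (array([0.5053, 0.4113]), np.float64(0.0321), 62, np.float64(0.0006)) 0.08773572001125207 73 (array([495.6, 420.5]), array([66.9, 38.4]), 49.4)
bin floor etc (array([503.3, 429.3]), array([74.6, 76. ]), 19.7)
roundbase (array([0.6054, 0.0142]), np.float64(0.0324), 83, np.float64(0.0006)) 0.0868929001210419 89
sqb (array([ 577.2, -109.4]), array([74.1, 61.1]), 11.7)
roundbase scene (array([0.6052, 0.0134]), np.float64(0.0325), 120, np.float64(0.0007)) 0.08525804319546793 146
at [0.5314 0.3103 0.2023] psi 39.72 shift u [-0.8   2.99  2.1 ] turn u -0.035
```

>>> {"op": "move_arm", "data": {
  "steps": [
    [-0.26,1,0.7,0,0,0,85],
    [-0.27,1,0.7,0,0,0,85],
    [-0.27,0.99,0.7,0,0,0,85],
    [0,0,0,0,0,0,85]
  ]
}}

```text
time: 10.78
tool_pos: [0.5628, 0.2391, 0.1457]
tcp_rot: [0.001, 0.941, 0.34, -0.002]
contact_force: [-0.1, 0.6, -0.1]
gripper_width: 0.0851
gripper_force: 0.0
```

```bash
python3 - <<'E'
from m import *
s,W,w=wrist(); q=sel(w,np.array([.564,.24]),.047,.064,.084); print(len(q),sq(q),np.median(q[:,2])); go(.564,.24,.055,40)
E
```

```text
1939 (array([567.5, 239.9]), array([60., 60.]), 39.8) 0.07240668244255034
at [0.5623 0.2415 0.147 ] psi 39.84 shift u [0.02 0.09 3.68] turn u -0.02
```

>>> {"op": "move_arm", "data": {
  "steps": [
    [0.06,0.13,0.9,0,0,0,85],
    [0,0,0.9,0,0,0,85],
    [0,0,0.9,0,0,0,85],
    [0,0,0.9,0,0,0,85],
    [0,0,0,0,0,0,52]
  ]
}}

```text
time: 11.45
tool_pos: [0.564, 0.2416, 0.0563]
tcp_rot: [-0.0, 0.94, 0.342, -0.002]
contact_force: [0.0, 0.1, 0.3]
gripper_width: 0.0693
gripper_force: 0.0
```

>>> {"op": "move_arm", "data": {
  "steps": [
    [0,0,0,0,0,0,52],
    [0,0,0,0,0,0,52],
    [0,0,0,0,0,0,52]
  ]
}}

```text
time: 11.82
tool_pos: [0.5656, 0.2421, 0.0591]
tcp_rot: [0.0, 0.94, 0.342, 0.0]
contact_force: [-0.1, -0.2, -1.2]
gripper_width: 0.0593
gripper_force: 44.0
```

```bash
python3 - <<'E'
from m import *
go(.583,-.108,.20,11.5)
s,W,w=wrist(); q=sel(w,np.array([.566,.24]),.047,.066,.084); print(len(q),sq(q),np.median(q[:,2]),s["tool_pos"],s["gripper_width"])
E
```

```text
at [0.5656 0.2421 0.0591] psi 39.98 shift u [-8.46 11.18 -5.64] turn u 3.56
5604 (array([567.5, 241.9]), array([58.8, 87.2]), 40.6) 0.07333490480788217 [0.56557239 0.24207569 0.05913284] 0.05926302666255239
```

>>> {"op": "move_arm", "data": {
  "steps": [
    [0,0,-1,0,0,0,52],
    [0,0,-1,0,0,0.9,52],
    [0,0,-1,0,0,0.9,52],
    [0,0,-1,0,0,0.9,52],
    [0,0,-1,0,0,0.86,52]
  ]
}}

```text
time: 12.5
tool_pos: [0.5652, 0.242, 0.1846]
tcp_rot: [-0.0, 0.995, 0.098, 0.0]
contact_force: [-0.5, -0.2, -2.2]
gripper_width: 0.0595
gripper_force: 44.1
```

>>> {"op": "move_arm", "data": {
  "steps": [
    [0,0,-1,0,0,0,52],
    [-0.15,1,-1,0,0,0,52],
    [-0.15,1,-1,0,0,0,52],
    [-0.15,1,0,0,0,0,52],
    [-0.15,1,0,0,0,0,52]
  ]
}}

```text
time: 13.12
tool_pos: [0.5706, 0.1403, 0.2592]
tcp_rot: [0.0, 0.995, 0.1, 0.0]
contact_force: [-0.6, 0.1, -1.8]
gripper_width: 0.0593
gripper_force: 44.2
```

>>> {"op": "move_arm", "data": {
  "steps": [
    [-0.15,1,0,0,0,0,52],
    [-0.15,1,0,0,0,0,52],
    [-0.15,1,0,0,0,0,52],
    [-0.15,1,0,0,0,0,52],
    [-0.15,1,0,0,0,0,52]
  ]
}}

```text
time: 13.75
tool_pos: [0.577, 0.0141, 0.2588]
tcp_rot: [0.0, 0.995, 0.1, 0.0]
contact_force: [-0.0, 0.0, -1.8]
gripper_width: 0.0595
gripper_force: 44.2
```

>>> {"op": "move_arm", "data": {
  "steps": [
    [-0.15,1,0.4,0,0,0,52],
    [-0.15,1,0.6,0,0,0,52],
    [-0.15,1,0.6,0,0,0,52],
    [-0.1,0.86,0.6,0,0,0,52],
    [0,0,0,0,0,0,52]
  ]
}}

```text
time: 14.38
tool_pos: [0.5821, -0.0847, 0.2021]
tcp_rot: [-0.0, 0.995, 0.099, -0.001]
contact_force: [-0.2, -0.2, -1.5]
gripper_width: 0.0593
gripper_force: 44.0
```

```bash
python3 - <<'E'
from m import *
go(.583,-.108,.155,11.5); s,W,w=wrist(); cv2.imwrite("pics/w2.png",W["color"][...,::-1]); np.save("w2.npy",w)
p=s["tool_pos"]
q=sel(w,p[:2],.05,p[2]+.008,p[2]+.025); print("held",len(q),sq(q)); 
im=cv2.cvtColor(W["color"],cv2.COLOR_RGB2HSV); m=(im[...,0]>20)&(im[...,0]<35)&(im[...,1]>130)&(abs(w[...,2]-.086)<.01)
q=w[m]; print("base",len(q),sq(q) if len(q)>5 else 0)
T=cloud(get_image("top"))
q=sel(T,p[:2],.05,.078,.096); print("top base",len(q),sq(q))
E
```

```text
at [ 0.5821 -0.0847  0.2021] psi 11.34 shift u [-0.15  0.92  1.88] turn u -0.02
held 5245 (array([584.3, -85.1]), array([58.4, 86.9]), 11.5)
base 593 (array([563.3,  11.5]), array([ 33.6, 307.6]), 18.4)
top base 52 (array([546.3, -97.2]), array([60. , 29.4]), 86.0)
```

View pics/w2.png

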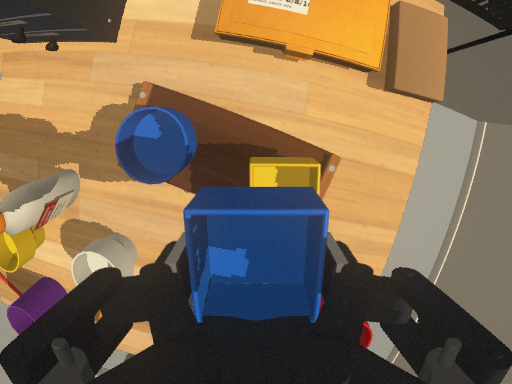

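The wrist view shows the held blue square pot at (256,255), parallel to the yellow square base behind it at (285,172). The round base is at (155,145) and the glue bottle at (40,205). Measuring the offset of the pot in the grip.

```bash
python3 - <<'E'
from m import *
s=robot.state(); w=np.load("w2.npy"); X=rot(s["tcp_rot"]); p=s["tool_pos"]
im=cv2.cvtColor(cv2.imread("pics/w2.png"),cv2.COLOR_BGR2HSV); t=(w-p)@X
b=(im[...,0]>100)&(im[...,0]<125)&(im[...,1]>130)&(w[...,2]>p[2]+.005)&(np.hypot(t[...,0],t[...,1])<.06)
q=t[b]; print("held tool frame",len(q),np.percentile(q,[0.5,2,98,99.5],axis=0).round(4).tolist())
y=(im[...,0]>20)&(im[...,0]<35)&(im[...,1]>130)&(abs(w[...,2]-.086)<.008)&(abs(w[...,1]+.108)<.06)&(abs(w[...,0]-.583)<.06)
q=w[y]@X; print("base in tool axes",len(q),(np.percentile(q,[0.5,2,98,99.5],axis=0)-p@X).round(4).tolist())
E
```

```text
held tool frame 4103 [[-0.0284, -0.0263, -0.057], [-0.0282, -0.0259, -0.0146], [0.0295, 0.0324, -0.0053], [0.0296, 0.0328, -0.0051]]
base in tool axes 541 [[0.0022, -0.0024, 0.1151], [0.0046, -0.0024, 0.1155], [0.0276, 0.0565, 0.1231], [0.0277, 0.0568, 0.1253]]
```

>>> {"op": "move_arm", "data": {
  "steps": [
    [-0.11,0.95,0.3,0,0,0,52],
    [0,0,0.8,0,0,0,52],
    [0,0,0.8,0,0,0,52],
    [0,0,0.5,0,0,0,52],
    [0,0,0.4,0,0,0,52]
  ]
}}

```text
time: 15.1
tool_pos: [0.5848, -0.1058, 0.1326]
tcp_rot: [-0.0, 0.995, 0.101, -0.0]
contact_force: [-0.4, -1.2, -1.8]
gripper_width: 0.0589
gripper_force: 44.1
```

>>> {"op": "move_arm", "data": {
  "steps": [
    [0,0,0.2,0,0,0,52],
    [0,0,0.2,0,0,0,52],
    [0,0,0.2,0,0,0,52],
    [0,0,0.1,0,0,0,52]
  ]
}}

```text
time: 15.6
tool_pos: [0.5849, -0.1064, 0.1159]
tcp_rot: [-0.0, 0.995, 0.1, -0.0]
contact_force: [-0.6, 0.5, -1.7]
gripper_width: 0.0593
gripper_force: 44.1
```

>>> {"op": "move_arm", "data": {
  "steps": [
    [0,0,0.06,0,0,0,52],
    [0,0,0.06,0,0,0,52],
    [0,0,0.05,0,0,0,52]
  ]
}}

```text
time: 15.98
tool_pos: [0.5853, -0.1062, 0.1124]
tcp_rot: [-0.0, 0.995, 0.1, 0.0]
contact_force: [-3.2, 1.3, 8.7]
gripper_width: 0.0594
gripper_force: 45.2
```

>>> {"op": "move_arm", "data": {
  "steps": [
    [0,0,0,0,0,0,75],
    [0,0,0,0,0,0,75],
    [0,0,-0.6,0,0,0,75],
    [0,0,-1,0,0,0,80],
    [0,0,-1,0,0,0,85]
  ]
}}

```text
time: 16.6
tool_pos: [0.5851, -0.1063, 0.1787]
tcp_rot: [0.0, 0.995, 0.1, 0.0]
contact_force: [0.2, 0.7, -0.1]
gripper_width: 0.085
gripper_force: 0.0
```

>>> {"op": "move_arm", "data": {
  "steps": [
    [-0.5,-1,-1,0,0,0,85],
    [-0.5,-1,0,0,0,0,85],
    [-0.5,-1,0,0,0,0,85],
    [-0.5,-1,0,0,0,0,85],
    [-0.5,-1,0,0,0,0,85]
  ]
}}

```text
time: 17.23
tool_pos: [0.4984, 0.0045, 0.203]
tcp_rot: [0.0, 0.995, 0.1, 0.001]
contact_force: [0.2, 0.5, 0.1]
gripper_width: 0.0854
gripper_force: 0.0
```

>>> {"op": "move_arm", "data": {
  "steps": [
    [-0.5,-1,0,0,0,0,85],
    [-0.5,-1,0.5,0,0,0,85],
    [-0.44,-1,0.8,0,0,0,85],
    [0,-0.1,0.8,0,0,0,85],
    [0,0,0,0,0,0,85]
  ]
}}

```text
time: 17.85
tool_pos: [0.447, 0.0728, 0.1489]
tcp_rot: [0.0, 0.995, 0.101, -0.001]
contact_force: [1.0, 0.7, 0.7]
gripper_width: 0.0852
gripper_force: 0.0
```

```bash
python3 - <<'E'
from m import *
s,W,w=wrist(); q=sel(w,np.array([.448,.073]),.045,.064,.084); print("rb wrist",len(q),circ(q[:,:2]))
T=cloud(get_image("top")); q=sel(T,np.array([.583,-.108]),.05,.118,.136); print("sqa top",len(q),sq(q),np.median(q[:,2]))
S=cloud(get_image("scene")); q=sel(S,np.array([.583,-.108]),.05,.118,.136); print("sqa scene",len(q),sq(q),np.median(q[:,2]))
go(.448,.073,.055,11.5)
E
```

```text
rb wrist 1528 (array([0.4511, 0.0724]), np.float64(0.032), 1434, np.float64(0.0006))
sqa top 141 (array([ 584.1, -105.7]), array([60.8, 61.4]), 11.9) 0.12668376286340788
sqa scene 18 (array([605.2, -79.9]), array([ 9.2, 19.3]), 36.0) 0.12434207903672256
at [0.4486 0.0723 0.1504] psi 11.48 shift u [-0.02 -0.03  3.81] turn u -0.0025
```

>>> {"op": "move_arm", "data": {
  "steps": [
    [0.04,0,0.9,0,0,0,85],
    [0,0,0.95,0,0,0,85],
    [0,0,0.95,0,0,0,85],
    [0,0,0.9,0,0,0,85],
    [0,0,0,0,0,0,60]
  ]
}}

```text
time: 18.62
tool_pos: [0.4486, 0.0723, 0.0564]
tcp_rot: [-0.0, 0.995, 0.1, -0.001]
contact_force: [-0.8, 1.4, 2.0]
gripper_width: 0.0693
gripper_force: 1.6
```

>>> {"op": "move_arm", "data": {
  "steps": [
    [0,0,0,0,0,0,60],
    [0,0,0,0,0,0,60],
    [0,0,0,0,0,0,60]
  ]
}}

```text
time: 19.0
tool_pos: [0.4494, 0.0726, 0.0574]
tcp_rot: [0.0, 0.995, 0.1, 0.001]
contact_force: [0.3, -0.3, -1.3]
gripper_width: 0.0677
gripper_force: 45.1
```

```bash
python3 - <<'E'
from m import *
s,W,w=wrist(); X=rot(s["tcp_rot"]); t=(w-s["tool_pos"])@X
q=t[(np.hypot(t[...,0],t[...,1])<.05)&(abs(w[...,2]-.0735)<.004)]; print("held rim tool xy",circ(q[:,:2]),s["gripper_width"])
go(.6055,.0135,.2,None)
E
```

```text
held rim tool xy (array([0.0026, 0.0007]), np.float64(0.0321), 2415, np.float64(0.0006)) 0.06766478958338701
at [0.4493 0.0726 0.0573] psi 11.5 shift u [ 5.66  3.56 -5.7 ] turn u None
```

>>> {"op": "move_arm", "data": {
  "steps": [
    [0,0,-1,0,0,0,60],
    [0,0,-1,0,0,0,60],
    [0.4,0.3,-1,0,0,0,60],
    [0.9,0.5,-1,0,0,0,60],
    [0.9,0.5,-1,0,0,0,60]
  ]
}}

```text
time: 19.68
tool_pos: [0.5099, 0.0514, 0.183]
tcp_rot: [0.0, 0.995, 0.1, 0.0]
contact_force: [0.9, 0.5, -0.3]
gripper_width: 0.0679
gripper_force: 45.8
```

>>> {"op": "move_arm", "data": {
  "steps": [
    [0.9,0.5,0,0,0,0,60],
    [0.9,0.6,0,0,0,0,60],
    [0.9,0.6,0,0,0,0,60],
    [0.74,0.56,0,0,0,0,60],
    [0,0,0,0,0,0,60]
  ]
}}

```text
time: 20.3
tool_pos: [0.6057, 0.0125, 0.1814]
tcp_rot: [-0.0, 0.995, 0.099, -0.0]
contact_force: [0.3, -0.2, -1.2]
gripper_width: 0.0678
gripper_force: 45.8
```

```bash
python3 - <<'E'
from m import *
go(.6055,.0135,.1113,None)
E
```

```text
at [0.6057 0.0125 0.1814] psi 11.41 shift u [ 0.   -0.04  2.8 ] turn u None
```

>>> {"op": "move_arm", "data": {
  "steps": [
    [0,-0.04,0.8,0,0,0,60],
    [0,0,0.6,0,0,0,60],
    [0,0,0.5,0,0,0,60],
    [0,0,0.4,0,0,0,60],
    [0,0,0.2,0,0,0,60]
  ]
}}

```text
time: 20.92
tool_pos: [0.6045, 0.0145, 0.1186]
tcp_rot: [-0.0, 0.995, 0.1, -0.0]
contact_force: [0.3, -0.0, -1.2]
gripper_width: 0.0675
gripper_force: 45.8
```

>>> {"op": "move_arm", "data": {
  "steps": [
    [0,0,0.1,0,0,0,60],
    [0,0,0.08,0,0,0,60],
    [0,0,0.06,0,0,0,60]
  ]
}}

```text
time: 21.3
tool_pos: [0.6049, 0.0145, 0.1136]
tcp_rot: [0.0, 0.995, 0.1, 0.0]
contact_force: [-0.4, 0.1, -0.4]
gripper_width: 0.0676
gripper_force: 45.8
```

>>> {"op": "move_arm", "data": {
  "steps": [
    [0,0,0.06,0,0,0,60],
    [0,0,0.05,0,0,0,60],
    [0,0,0,0,0,0,60]
  ]
}}

```text
time: 21.68
tool_pos: [0.6051, 0.0144, 0.111]
tcp_rot: [0.0, 0.995, 0.1, 0.0]
contact_force: [1.1, -0.1, 2.8]
gripper_width: 0.068
gripper_force: 46.1
```

>>> {"op": "move_arm", "data": {
  "steps": [
    [0,0,0.05,0,0,0,60],
    [0,0,0,0,0,0,76],
    [0,0,0,0,0,0,76],
    [0,0,-0.7,0,0,0,76],
    [0,0,-1,0,0,0,85]
  ]
}}

```text
time: 22.3
tool_pos: [0.6044, 0.0146, 0.1527]
tcp_rot: [-0.0, 0.995, 0.1, -0.001]
contact_force: [0.6, 0.6, 0.9]
gripper_width: 0.0851
gripper_force: 0.0
```

>>> {"op": "move_arm", "data": {
  "steps": [
    [0,0,-1,0,0,0,85],
    [0,0,-1,0,0,0,85],
    [-0.48,-0.97,-1,0,0,0,85],
    [-0.48,-0.97,-0.5,0,0,0,85],
    [-0.48,-0.97,0,0,0,0,85]
  ]
}}

```text
time: 22.92
tool_pos: [0.5549, 0.0798, 0.2412]
tcp_rot: [0.0, 0.995, 0.1, 0.001]
contact_force: [-0.3, 0.7, 0.6]
gripper_width: 0.0848
gripper_force: 0.0
```

>>> {"op": "move_arm", "data": {
  "steps": [
    [-0.48,-0.97,0,0,0,0,85],
    [-0.48,-0.97,0,0,0,0,85],
    [-0.48,-0.97,0,0,0,0,85],
    [-0.48,-0.97,0,0,0,0,85],
    [-0.48,-0.97,0,0,0,0,85]
  ]
}}

```text
time: 23.55
tool_pos: [0.4706, 0.1868, 0.2392]
tcp_rot: [0.0, 0.995, 0.1, -0.0]
contact_force: [0.7, -0.4, 0.5]
gripper_width: 0.0851
gripper_force: 0.0
```

>>> {"op": "move_arm", "data": {
  "steps": [
    [-0.48,-0.97,0,0,0,0,85],
    [-0.48,-0.97,0.7,0,0,0,85],
    [0,0,1,0,0,0,85],
    [0,0,1,0,0,0,85],
    [0,0,0.9,0,0,0,85]
  ]
}}

```text
time: 24.18
tool_pos: [0.4379, 0.2287, 0.1483]
tcp_rot: [0.0, 0.995, 0.1, -0.0]
contact_force: [0.4, 0.3, 0.1]
gripper_width: 0.085
gripper_force: 0.0
```

```bash
python3 - <<'E'
from m import *
s,W,w=wrist(); q=sel(w,np.array([.439,.228]),.045,.064,.084); print("ra wrist",len(q),circ(q[:,:2]))
for n in("top","scene"):
    T=cloud(get_image(n)); q=sel(T,np.array([.605,.0135]),.05,.118,.136); print("rb",n,len(q),circ(q[:,:2]),np.median(q[:,2]))
go(.440,.228,.055,None)
E
```

```text
ra wrist 1523 (array([0.4429, 0.2278]), np.float64(0.032), 1433, np.float64(0.0006))
rb top 106 (array([0.6046, 0.0158]), np.float64(0.0325), 98, np.float64(0.0007)) 0.1271837195368719
rb scene 0 (array([0., 0.]), np.float64(0.0), 0, np.float64(nan)) nan
at [0.4376 0.2284 0.1486] psi 11.54 shift u [0.1  0.03 3.74] turn u None
  return _methods._mean(a, axis=axis, dtype=dtype,
  ret = ret.dtype.type(ret / rcount)
```

>>> {"op": "move_arm", "data": {
  "steps": [
    [0.14,0.02,0.9,0,0,0,85],
    [0,0,0.95,0,0,0,85],
    [0,0,0.95,0,0,0,85],
    [0,0,0.9,0,0,0,85],
    [0,0,0,0,0,0,60]
  ]
}}

```text
time: 24.95
tool_pos: [0.4417, 0.2284, 0.0567]
tcp_rot: [0.0, 0.995, 0.1, -0.001]
contact_force: [0.8, 0.7, -0.4]
gripper_width: 0.069
gripper_force: 0.0
```

>>> {"op": "move_arm", "data": {
  "steps": [
    [0,0,0,0,0,0,60],
    [0,0,0,0,0,0,60],
    [0,0,0,0,0,0,60]
  ]
}}

```text
time: 25.32
tool_pos: [0.4426, 0.2285, 0.0574]
tcp_rot: [-0.0, 0.995, 0.1, 0.0]
contact_force: [-0.2, -0.6, -1.8]
gripper_width: 0.0671
gripper_force: 45.0
```

```bash
python3 - <<'E'
from m import *
s,W,w=wrist(); X=rot(s["tcp_rot"]); t=(w-s["tool_pos"])@X
q=t[(np.hypot(t[...,0],t[...,1])<.05)&(abs(w[...,2]-.0735)<.004)]; print("held rim tool xy",circ(q[:,:2]),s["gripper_width"])
go(.605,.0145,.255,None)
E
```

```text
held rim tool xy (array([0.001 , 0.0008]), np.float64(0.0321), 2289, np.float64(0.0006)) 0.0671064889678275
at [0.4425 0.2285 0.0573] psi 11.5 shift u [ 4.67  9.68 -7.9 ] turn u None
```

>>> {"op": "move_arm", "data": {
  "steps": [
    [0,0,-1,0,0,0,60],
    [0,0,-1,0,0,0,60],
    [0,0,-1,0,0,0,60],
    [0,0,-1,0,0,0,60],
    [0,0,-1,0,0,0,60]
  ]
}}

```text
time: 26.0
tool_pos: [0.4421, 0.2284, 0.1828]
tcp_rot: [0.0, 0.995, 0.1, 0.0]
contact_force: [-0.2, 0.0, -1.6]
gripper_width: 0.0671
gripper_force: 45.8
```

>>> {"op": "move_arm", "data": {
  "steps": [
    [0,0,-1,0,0,0,60],
    [0,0,-1,0,0,0,60],
    [0.47,0.97,-1,0,0,0,60],
    [0.47,0.97,0,0,0,0,60],
    [0.47,0.97,0,0,0,0,60]
  ]
}}

```text
time: 26.62
tool_pos: [0.4918, 0.1635, 0.2574]
tcp_rot: [0.0, 0.995, 0.1, 0.0]
contact_force: [0.2, 0.7, -2.1]
gripper_width: 0.0673
gripper_force: 45.8
```

>>> {"op": "move_arm", "data": {
  "steps": [
    [0.47,0.97,0,0,0,0,60],
    [0.47,0.97,0,0,0,0,60],
    [0.47,0.97,0,0,0,0,60],
    [0.47,0.97,0,0,0,0,60],
    [0.47,0.97,0,0,0,0,60]
  ]
}}

```text
time: 27.25
tool_pos: [0.5742, 0.0556, 0.2568]
tcp_rot: [-0.0, 0.995, 0.1, -0.0]
contact_force: [-0.2, 0.7, -0.7]
gripper_width: 0.0672
gripper_force: 45.8
```

>>> {"op": "move_arm", "data": {
  "steps": [
    [0.47,0.97,0.3,0,0,0,60],
    [0.44,0.95,0.6,0,0,0,60],
    [0,0,0,0,0,0,60]
  ]
}}

```text
time: 27.62
tool_pos: [0.6055, 0.0113, 0.2319]
tcp_rot: [-0.0, 0.995, 0.098, -0.002]
contact_force: [-0.7, 0.1, -1.3]
gripper_width: 0.0674
gripper_force: 45.8
```

```bash
python3 - <<'E'
from m import *
go(.6055,.0148,.1513,None)
E
```

```text
at [0.6055 0.0113 0.2319] psi 11.3 shift u [ 0.04 -0.14  3.22] turn u None
```

>>> {"op": "move_arm", "data": {
  "steps": [
    [0.03,-0.08,0.7,0,0,0,60],
    [0,0,0.7,0,0,0,60],
    [0,0,0,0,0,0,60]
  ]
}}

```text
time: 28.0
tool_pos: [0.604, 0.0171, 0.1972]
tcp_rot: [-0.0, 0.995, 0.101, -0.002]
contact_force: [0.9, 1.4, -2.4]
gripper_width: 0.0673
gripper_force: 45.7
```

```bash
python3 - <<'E'
from m import *
go(.6055,.0148,.1513,None)
E
```

```text
at [0.604  0.0171 0.1972] psi 11.57 shift u [0.05 0.1  1.84] turn u None
```

>>> {"op": "move_arm", "data": {
  "steps": [
    [0,0,0,0,0,0,60],
    [0,0,0,0,0,0,60]
  ]
}}

```text
time: 28.25
tool_pos: [0.6056, 0.0168, 0.2]
tcp_rot: [0.0, 0.995, 0.1, 0.001]
contact_force: [0.2, -0.7, -1.8]
gripper_width: 0.0672
gripper_force: 45.8
```

>>> {"op": "move_arm", "data": {
  "steps": [
    [0,0.08,0.3,0,0,0,60],
    [0,0,0.4,0,0,0,60],
    [0,0,0.4,0,0,0,60],
    [0,0,0.4,0,0,0,60],
    [0,0,0.2,0,0,0,60]
  ]
}}

```text
time: 28.88
tool_pos: [0.6053, 0.0147, 0.1558]
tcp_rot: [-0.0, 0.995, 0.1, -0.001]
contact_force: [0.0, 0.2, -2.0]
gripper_width: 0.0672
gripper_force: 45.8
```

>>> {"op": "move_arm", "data": {
  "steps": [
    [0,0,0.1,0,0,0,60],
    [0,0,0.06,0,0,0,60],
    [0,0,0,0,0,0,60]
  ]
}}

```text
time: 29.25
tool_pos: [0.6058, 0.0148, 0.153]
tcp_rot: [-0.0, 0.995, 0.1, 0.0]
contact_force: [0.4, -0.4, -1.4]
gripper_width: 0.067
gripper_force: 45.8
```

>>> {"op": "move_arm", "data": {
  "steps": [
    [0,0,0.06,0,0,0,60],
    [0,0,0.05,0,0,0,60],
    [0,0,0,0,0,0,60]
  ]
}}

```text
time: 29.62
tool_pos: [0.6063, 0.0149, 0.1513]
tcp_rot: [0.0, 0.995, 0.1, 0.001]
contact_force: [-1.5, 0.0, 6.2]
gripper_width: 0.0674
gripper_force: 46.5
```

Contact is at the expected height. Release, rise, back away towards the vise side and check.

>>> {"op": "move_arm", "data": {
  "steps": [
    [0,0,0.03,0,0,0,60],
    [0,0,0,0,0,0,76],
    [0,0,0,0,0,0,76],
    [0,0,-0.7,0,0,0,78],
    [0,0,-1,0,0,0,85]
  ]
}}

```text
time: 30.25
tool_pos: [0.6054, 0.0147, 0.1927]
tcp_rot: [-0.0, 0.995, 0.1, -0.0]
contact_force: [0.8, -0.7, 0.2]
gripper_width: 0.0845
gripper_force: 0.0
```

>>> {"op": "move_arm", "data": {
  "steps": [
    [0,0,-1,0,0,0,85],
    [0,0,-1,0,0,0,85],
    [-1,0.8,-0.5,0,0,0,85],
    [-1,0.8,0,0,0,0,85],
    [-1,0.8,0,0,0,0,85]
  ]
}}

```text
time: 30.88
tool_pos: [0.5438, -0.0596, 0.2557]
tcp_rot: [0.0, 0.995, 0.1, 0.001]
contact_force: [-0.3, 0.3, -0.1]
gripper_width: 0.0853
gripper_force: 0.0
```

>>> {"op": "move_arm", "data": {
  "steps": [
    [-1,0.8,0,0,0,0,85],
    [-0.5,1,0,0,0,0,85],
    [-0.2,1,0,0,0,0,85],
    [0,1,0,0,0,0,85],
    [0,1,0,0,0,0,85]
  ]
}}

```text
time: 31.5
tool_pos: [0.5271, -0.1862, 0.2549]
tcp_rot: [0.0, 0.995, 0.1, 0.0]
contact_force: [0.6, -0.1, 0.4]
gripper_width: 0.0853
gripper_force: 0.0
```

>>> {"op": "move_arm", "data": {
  "steps": [
    [0,1,0,0,0,0,85],
    [0,1,0,0,0,0,85],
    [0,1,0,0,0,0,85],
    [0,0,0,0,0,0,85],
    [0,0,0,0,0,0,85]
  ]
}}

```text
time: 32.12
tool_pos: [0.5417, -0.2581, 0.2542]
tcp_rot: [-0.0, 0.995, 0.101, -0.0]
contact_force: [-0.5, 0.7, -0.6]
gripper_width: 0.0849
gripper_force: 0.0
```

```bash
python3 - <<'E'
from m import *
I=[]
for n in("top","scene"):
    P=get_image(n); T=cloud(P); I.append(P["color"])
    for l,c,z in(("ra",(.605,.0145),.168),("sqa",(.584,-.107),.128),("straight",(.505,.411),.09),("glue",(.517,.16),.145)):
        q=sel(T,np.array(c),.05,z-.009,z+.008); print(n,l,len(q),(circ(q[:,:2]),sq(q),np.median(q[:,2]).round(4), np.ptp(q[:,2])) if len(q)>9 else 0)
a=cv2.resize(I[0][130:250,110:370],(780,360)); b=cv2.resize(I[1][90:320,130:400],(282,240))
c=np.zeros((240,780,3),np.uint8); c[:,:282]=b; cv2.imwrite("pics/end.png",np.vstack([a,c])[...,::-1])
E
```

```text
top ra 104 ((array([0.6043, 0.0161]), np.float64(0.0324), 96, np.float64(0.0007)), (array([604.8,  16.9]), array([65.3, 67.5]), 89.9), np.float64(0.1663), np.float64(0.015015983046135606))
top sqa 131 ((array([ 0.5833, -0.1057]), np.float64(0.031), 78, np.float64(0.0017)), (array([ 583.9, -105.9]), array([60.5, 60.9]), 11.7), np.float64(0.1264), np.float64(0.016732040843258966))
top straight 110 ((array([0.5054, 0.4112]), np.float64(0.0322), 92, np.float64(0.0007)), (array([505.4, 411.5]), array([66. , 65.8]), 58.9), np.float64(0.0881), np.float64(0.014901912955585406))
top glue 55 ((array([0.5178, 0.1597]), np.float64(0.0102), 35, np.float64(0.001)), (array([517.8, 160.7]), array([23.9, 22.1]), 87.6), np.float64(0.1444), np.float64(0.014200811173865624))
scene ra 160 ((array([0.6041, 0.0153]), np.float64(0.0328), 115, np.float64(0.0006)), (array([604.2,  14.7]), array([65.5, 69.7]), 38.9), np.float64(0.1653), np.float64(0.012240913316926894))
scene sqa 153 ((array([ 0.5821, -0.1065]), np.float64(0.0306), 97, np.float64(0.0017)), (array([ 583.6, -106.8]), array([61.9, 64.7]), 11.9), np.float64(0.1261), np.float64(0.013166676249393383))
scene straight 209 ((array([0.5047, 0.4115]), np.float64(0.0323), 179, np.float64(0.0006)), (array([505. , 411.4]), array([67.1, 66.2]), 56.7), np.float64(0.0896), np.float64(0.013354377667157191))
scene glue 59 ((array([0.5175, 0.1604]), np.float64(0.0105), 33, np.float64(0.0009)), (array([516.1, 161.2]), array([21. , 20.5]), 37.1), np.float64(0.1451), np.float64(0.015444686846035394))
```

View pics/end.png

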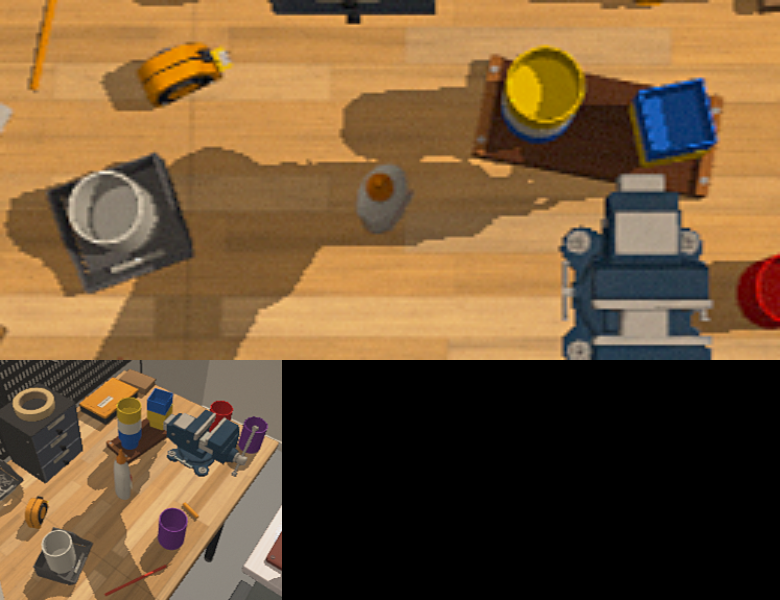

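The final picture shows both stacks nested and upright: round at (543,90) and square at (676,120). The straight pot stands on the bin floor at (110,207), the glue bottle and tape measure are where they were, and the arm is clear. Heights match the nested values.

```bash
python3 -c "
from cell import ticket
print(ticket.hand_in())"
```

```text
the job is handed in; nothing more can be done
None
```

The job is handed in at about 32 s on the robot clock: the final pictures show both round pots and the square pot nested fully home on the stand, the straight pot upright on the bin floor, and the glue bottle and tape measure where they were; the hand-in returned no verdict.

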